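# Exchange the power modules on an inverter heat sink

### The job

Change the power modules of this welding inverter: fold the two long flaps of the carton right back outside the box, then the two short end flaps under them, and leave all four folded back. Put the old scorched ivory module away in the carton, flat in an empty foam recess, and lay every new black module flat on the heat sink, each centred and square on a blue thermal pad of its own so that its screw holes line up, all next to one another in one even row with no empty pad between them. Leave the jar, the screwdriver and the solder spool where they are.

Things in the scene. Friction and masses are not known exactly. Their poses are not given: they have to be found in the camera images.
- carton: Cardboard carton, fixed. 130 (x) by 280 (y) mm, walls 4 mm thick, 64 mm high; origin: centre of underside, z up. Four hinged flaps 4 mm thick. Inside, pink foam with four recesses 106 (x) by 46 (y) mm at y = -93, -31, 31, 93 mm, floors 10 mm and ribs between them 18 mm above the origin. Two to four recesses hold a power module each, long side along x.
- flap_far (a joint): Long (outer) flap; starts ajar at 0.75 to 1.0 rad. Cardboard flap on the carton's +x long side, 65 mm from crease to free edge, 280 mm wide. Angle in rad: 0 flat shut, 1.57 upright, stop at 2.8 (folded back outside). Stays where it is left; takes about 1 N at the edge. Swing it in an arc about the crease.
- flap_far_hinge (a point): Middle of the crease of flap_far, 68.5 mm above the carton's origin; axes as the carton.
- flap_near (a joint): Long (outer) flap; starts ajar at 0.75 to 1.0 rad. Cardboard flap on the carton's -x long side, 65 mm from crease to free edge, 280 mm wide. Angle in rad: 0 flat shut, 1.57 upright, stop at 2.8 (folded back outside). Stays where it is left; takes about 1 N at the edge. Swing it in an arc about the crease.
- flap_near_hinge (a point): Middle of the crease of flap_near, 68.5 mm above the carton's origin; axes as the carton.
- flap_left (a joint): Short end flap under the long flaps, over the end recess; starts ajar at 0.30 to 0.45 rad. Cardboard flap on the carton's +y short end, 50 mm from crease to free edge, 120 mm wide at the crease, tapering to 68 mm at the free edge. Angle in rad: 0 flat shut, 1.57 upright, stop at 2.8 (folded back outside). Stays where it is left; takes about 1 N at the edge. Swing it in an arc about the crease.
- flap_left_hinge (a point): Middle of the crease of flap_left, 64.0 mm above the carton's origin; axes as the carton.
- flap_right (a joint): Short end flap under the long flaps, over the end recess; starts ajar at 0.30 to 0.45 rad. Cardboard flap on the carton's -y short end, 50 mm from crease to free edge, 120 mm wide at the crease, tapering to 68 mm at the free edge. Angle in rad: 0 flat shut, 1.57 upright, stop at 2.8 (folded back outside). Stays where it is left; takes about 1 N at the edge. Swing it in an arc about the crease.
- flap_right_hinge (a point): Middle of the crease of flap_right, 64.0 mm above the carton's origin; axes as the carton.
- module0: Power transistor module: black block on a metal base plate, three screw terminals on top, a mounting hole near each end; 94 mm (its x) by 34 mm (its y) by 29 mm high, about 160 g, loose; grip it across the 34 mm. Origin at the centre of its underside, z up. New module. Two to four are present, the rest absent (None).
- module1: Power transistor module: black block on a metal base plate, three screw terminals on top, a mounting hole near each end; 94 mm (its x) by 34 mm (its y) by 29 mm high, about 160 g, loose; grip it across the 34 mm. Origin at the centre of its underside, z up. New module. Two to four are present, the rest absent (None).
- module2: Power transistor module: black block on a metal base plate, three screw terminals on top, a mounting hole near each end; 94 mm (its x) by 34 mm (its y) by 29 mm high, about 160 g, loose; grip it across the 34 mm. Origin at the centre of its underside, z up. New module. Two to four are present, the rest absent (None).
- module3: Power transistor module: black block on a metal base plate, three screw terminals on top, a mounting hole near each end; 94 mm (its x) by 34 mm (its y) by 29 mm high, about 160 g, loose; grip it across the 34 mm. Origin at the centre of its underside, z up. New module. Two to four are present, the rest absent (None).
- old_module: The old, burnt-out module: same shape and size as the others (94 x 34 x 29 mm, about 160 g, loose, origin at the centre of its underside) but with an ivory housing with dark scorch marks; starts lying flat and askew on the heat sink, over the pads. It belongs in any empty recess of the carton, flat on the recess floor, either way round.
- heatsink: Aluminium inverter heat sink, fixed on the bench, fins down, flat face up; 140 mm (its x) by 300 mm (its y) by 40 mm high. Origin at the centre of its underside, z up. On the face four blue thermal pads lie side by side in a row along y, 62 mm apart, each 36 mm (y) by 102 mm (x), with a tapped hole near each end.
- pad0 (a point): Centre of thermal pad 0 on the heat sink's top face (40 mm above its origin, y = -93 mm); axes as the heat sink. A module belongs here with its 94 mm length along the heat sink's x, either way round.
- pad1 (a point): Centre of thermal pad 1 on the heat sink's top face (40 mm above its origin, y = -31 mm); axes as the heat sink. A module belongs here with its 94 mm length along the heat sink's x, either way round.
- pad2 (a point): Centre of thermal pad 2 on the heat sink's top face (40 mm above its origin, y = 31 mm); axes as the heat sink. A module belongs here with its 94 mm length along the heat sink's x, either way round.
- pad3 (a point): Centre of thermal pad 3 on the heat sink's top face (40 mm above its origin, y = 93 mm); axes as the heat sink. A module belongs here with its 94 mm length along the heat sink's x, either way round.
- compound_jar: Bystander: small grey jar of thermal compound with white cap, 48 mm diameter, 45 mm high; origin at the centre of its underside.
- screwdriver: Bystander: red-handled screwdriver, 200 mm long, lying on the bench.
- solder_spool: Bystander: blue solder spool, 60 mm diameter, 36 mm high; origin at the centre of its underside.
Not all that is in view belongs to the job. What is shaped like the module1 but orange is not meant.

How it is judged:
By the outcome, as a careful person would: the job done as asked, in the order asked, and still so for the second after the job is handed in, with the robot touching nothing.
Of module0, module1, module2, module3 only 2 to 4 are there at a start; the rules pass over those that are not, and their reading is None.
At some moment in a run one of module0, module1, module2, module3, old_module may be knocked a few centimetres aside while the robot is not near it.
It also fails if it takes over 210 s, if anything falls off the work surface, if the arm or the gripper's body presses on something with over 40 N, if the wrist force passes 120 N, or if a joint passes its speed limit or range.

### The arm

A 6-joint arm with a two-finger parallel gripper is mounted at the origin on the work surface. World frame = base frame: x ahead of the robot, y to its left, z up, the work surface at z = 0. Lengths are in m, angles in rad, forces in N, time in s.
With the tool pointing down it reaches from about 0.275 to 0.825 m from the base axis. Payload 4.9 kg.
Tool frame: the origin (TCP) lies midway between the tips of the shut fingers; the grasp point (between the pads) lies 19 mm behind it (bot.grip_depth is the distance from the TCP to the grasp point, in m); z points along the fingers, y is the line along which they close (so a half turn about z gives the same grasp; the last joint's range is limited). The gripper opens to 85 mm and grips with 20 to 120 N. Pads are 22 mm wide; open, the fingers measure 114 mm over their backs; the gripper's body (76 mm by 85 mm) begins 54 mm behind the grasp point. The pads swing forward as they close: fully open they stand 13 mm farther back than shut.
Start: joints at [-1.264, 0.326, -0.193, 1.052, 0, 1.437], TCP at [0.235, -0.497, 0.231] pointing down, gripper open.
Joint ranges: [-2.65, 2.65], [-0.97, 1.79], [-1.3, 1.35], [-1.93, 2.1], [-1.47, 1.37], [-3.14, 3.14]. Speed limits (rad/s): [2.57, 2.57, 3.14, 3.14, 3.14, 3.14].

### API

Orientations are given as a unit quaternion [w, x, y, z].
In Python, from cell import bot gives the robot as it stands. Calls block until the motion is done:
- bot.move_pose(position, orientation): joint-space move of the TCP to a pose.
- bot.move_linear(position, speed=0.15, rotation=None, until_force=None): straight line of the TCP; rotation=None keeps the orientation; speed is the mean speed in m/s. With until_force (N) it stops when the force on the tool has changed by that much, and returns True; else False.
- bot.goto_joints(angles): joint-space move.
- bot.set_gripper(opening, grasp_force=None): opening from 0.0 (shut) to 1.0 (fully open); grasp_force is the grip in N (None keeps the last); returns when the fingers have stopped.
- bot.wait(seconds).
- bot.solve_ik(position, orientation): joint angles nearest the present ones, or None.
- bot.camera(name): name is "side" or "top"; returns the picture (384x512x3 uint8, red, green, blue); there is no depth.
- bot.calibration(name): a dict with "mtx" (3x3 intrinsics, pixels), "extrinsics" (4x4, takes a point from world to camera coordinates). Camera axes: x right, y down, z forward; pixel columns grow to the right and rows downward; lengths in m; the calibration is good to about 2 mm. A picture is of the moment at which its call begins. calibration takes no time and is no camera call.
A pose or a line that the arm cannot do raises bot.PlanningError and nothing moves.
- bot.close_job(): hands the job in; it is judged then, once.
Trained networks look in the newest picture that a camera, given by its name, has taken for a name from the list of things; names that differ only in an ending like _2 or _b are one class to them, and where a whole thing is asked for, a point or a joint stands for the part that bears it (a point fixed in the world has none). Each returns a list of dicts, best first, with "confidence" (0 to 1); they miss things now and then, are a little off and sometimes report something else, mostly with a low value. They report only what shows in the picture. A call takes as long as a camera call. They do not tell look-alikes from the thing itself.
- bot.search_frame(camera, thing): "bbox" ([left, top, width, height] in pixels, round what is visible of it).
Readings, each from a call of its own:
- bot.read_clock(): time.
- bot.read_joint_positions(): joint angles.
- bot.read_joint_vel(): joint speeds.
- bot.read_joint_efforts(): joint torques, N m.
- bot.read_position(): TCP position.
- bot.read_tool_rot(): TCP orientation.
- bot.read_ft_force(): force on the tool from outside, world axes, zero at the start.
- bot.read_moment(): the same for the moment, N m.
- bot.read_gripper_width(): opening from 0.0 (shut) to 1.0 (fully open).
- bot.read_finger_force(): force on a finger pad.
Only numpy, scipy, OpenCV 4.12 (cv2) and the standard library are available. Lean on these libraries where they do the work, as an engineer would, in place of code of your own. Each camera call takes 0.05 s, during which the arm holds its last target. There are 200 camera calls.

## Working session

There is one attempt and no reset: what is moved stays moved. The work goes in short steps, each a Python script; the robot and the scene stay as the last script left them, time stands still between calls to the robot, and variables do not carry over. Pictures are saved under pics/ and viewed, at most 14 in all, crops included, and the job is handed in when it is done.

```bash
ls; mkdir -p pics; python3 - <<'E'
from cell import bot
import cv2,numpy as np
for n in("top","side"):
    im=bot.camera(n); cv2.imwrite(f"pics/{n}0.png",cv2.resize(im[:,:,::-1],(800,600),interpolation=cv2.INTER_CUBIC))
    c=bot.calibration(n); print(n,np.round(c["mtx"],1).tolist(),np.round(c["extrinsics"],4).tolist())
    for t in("carton","heatsink","module0","old_module","compound_jar","screwdriver","solder_spool"):
        print(t,[(np.round(d["bbox"]).tolist(),round(d["confidence"],2)) for d in bot.search_frame(n,t)][:6])
print(bot.read_clock(),bot.read_tool_rot())
E
```

```text
pics
top [[486.6, 0.0, 256.1], [0.0, 486.6, 196.0], [0.0, 0.0, 1.0]] [[-0.0057, -0.9999, 0.0099, -0.0123], [-0.9902, 0.0043, -0.1397, 0.5326], [0.1397, -0.0106, -0.9901, 1.2982], [0.0, 0.0, 0.0, 1.0]]
carton [([284.0, 181.0, 108.0, 50.0], 0.67)]
heatsink []
module0 [([330.0, 259.0, 16.0, 35.0], 0.94), ([348.0, 135.0, 37.0, 16.0], 0.81), ([340.0, 195.0, 11.0, 20.0], 0.62), ([301.0, 193.0, 7.0, 20.0], 0.43)]
old_module [([286.0, 191.0, 17.0, 20.0], 0.7), ([163.0, 193.0, 19.0, 37.0], 0.6)]
compound_jar [([243.0, 129.0, 19.0, 17.0], 0.77)]
screwdriver [([290.0, 92.0, 13.0, 69.0], 0.89), ([284.0, 176.0, 112.0, 58.0], 0.36)]
solder_spool [([194.0, 111.0, 21.0, 21.0], 0.88)]
side [[447.3, 0.0, 257.0], [0.0, 447.3, 191.1], [0.0, 0.0, 1.0]] [[-0.884, -0.4672, 0.0172, 0.472], [-0.2784, 0.4966, -0.8221, 0.2073], [0.3756, -0.7315, -0.569, 1.0132], [0.0, 0.0, 0.0, 1.0]]
carton [([259.0, 127.0, 80.0, 78.0], 0.56), ([162.0, 216.0, 108.0, 116.0], 0.42)]
heatsink [([193.0, 159.0, 47.0, 12.0], 0.25)]
module0 [([344.0, 178.0, 32.0, 22.0], 0.76), ([249.0, 134.0, 21.0, 20.0], 0.68), ([358.0, 158.0, 16.0, 16.0], 0.48)]
old_module [([206.0, 243.0, 44.0, 20.0], 0.68), ([159.0, 216.0, 107.0, 118.0], 0.46)]
compound_jar [([197.0, 177.0, 19.0, 25.0], 0.6), ([190.0, 159.0, 29.0, 10.0], 0.36)]
screwdriver [([190.0, 160.0, 58.0, 13.0], 0.68)]
solder_spool [([152.0, 202.0, 19.0, 21.0], 0.65)]
0.8 [4.49494551e-06 9.75813337e-01 2.18605425e-01 4.82440927e-06]
```

View pics/top0.png

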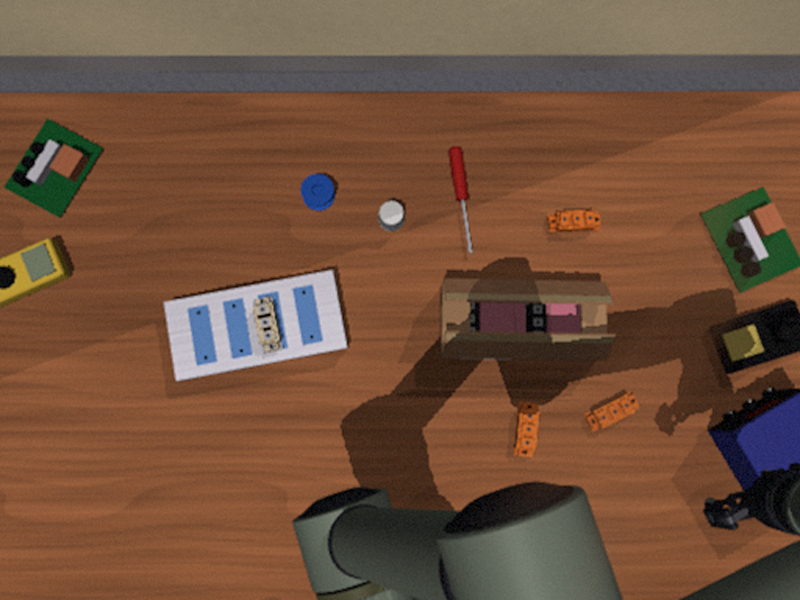

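View pics/side0.png

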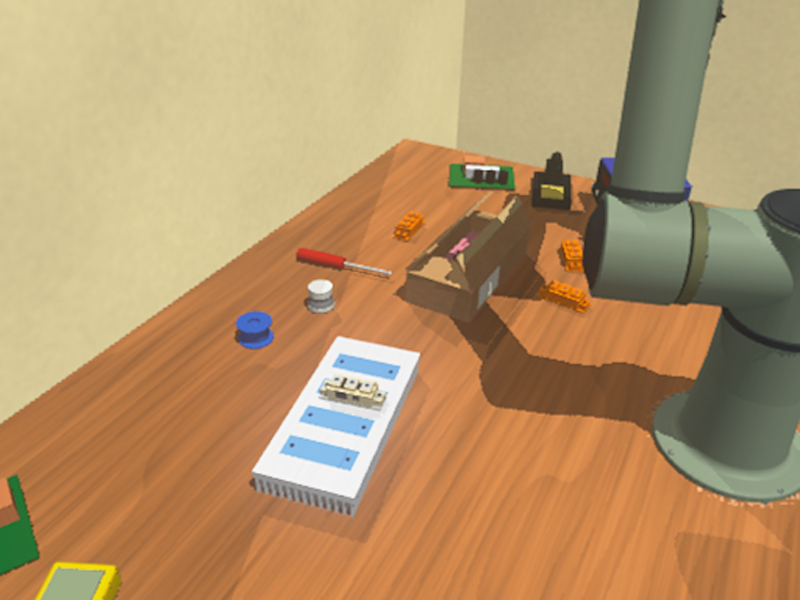

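The top view shows the heat sink left (pads at about (202,335), (238,328), (306,315) in 800×600 px, with the ivory module at (267,325)). The carton is at about (527,318), with at least two black modules inside and three orange decoys around it. I'll zoom in on the carton and measure the heat sink.

```bash
cat > h.py <<'E'
from cell import bot
import cv2,numpy as np
from scipy.spatial.transform import Rotation as R
def cal(n):
    c=bot.calibration(n); return np.array(c["mtx"]),np.array(c["extrinsics"])
def proj(n,P):
    K,E=cal(n); p=(E[:3,:3]@np.atleast_2d(P).T+E[:3,3:]); p=K@p; return (p[:2]/p[2]).T
def back(n,uv,z):
    K,E=cal(n); uv=np.atleast_2d(uv); d=(E[:3,:3].T@np.linalg.inv(K)@np.c_[uv,np.ones(len(uv))].T).T
    c=-E[:3,:3].T@E[:3,3]; return c+d*((z-c[2])/d[:,2])[:,None]
def blobs(mask,n=60):
    k,l,s,c=cv2.connectedComponentsWithStats(mask.astype(np.uint8))
    return [(s[i],c[i],np.argwhere(l==i)[:,::-1]) for i in range(1,k) if s[i,4]>=n]
def crop(n,box,name,im=None):
    im=bot.camera(n) if im is None else im
    x,y,w,h=box; f=min(800/w,600/h)
    cv2.imwrite("pics/"+name,cv2.resize(im[y:y+h,x:x+w,::-1],None,fx=f,fy=f,interpolation=cv2.INTER_CUBIC))
    return im
def quat(yaw):  # tool down, closing line (tool y) at angle yaw+90deg from world x
    q=(R.from_euler("z",yaw)*R.from_euler("x",np.pi)).as_quat(); return q[[3,0,1,2]]
def pads(im):
    h=cv2.cvtColor(im,cv2.COLOR_RGB2HSV)
    m=(h[...,0]>95)&(h[...,0]<118)&(h[...,1]>60)&(h[...,2]>120)
    return blobs(m,100)
E
python3 - <<'E'
from h import *
im=crop("top",(270,160,140,80),"cart0.png")
for s,c,p in pads(im):
    w=back("top",p,0.04); m=w.mean(0); u=np.linalg.svd(w[:,:2]-m[:2])[2][0]
    print(s.tolist(),np.round(m,4),round(np.degrees(np.arctan(u[1]/u[0])),2),np.round(np.ptp((w-m)[:,:2]@np.c_[u,[-u[1],u[0]]],axis=0),3))
E
```

```text
[193, 112, 20, 23, 349] [0.7406 0.1333 0.04  ] 8.93 [0.065 0.055]
[187, 182, 19, 39, 467] [0.5192 0.1481 0.04  ] 10.91 [0.101 0.035]
[165, 187, 19, 36, 112] [0.5195 0.2005 0.04  ] 17.9 [0.102 0.034]
[143, 191, 18, 38, 475] [0.4956 0.2699 0.04  ] 10.58 [0.101 0.036]
[120, 195, 19, 39, 473] [0.4843 0.3309 0.04  ] 10.78 [0.1   0.035]
```

View pics/cart0.png

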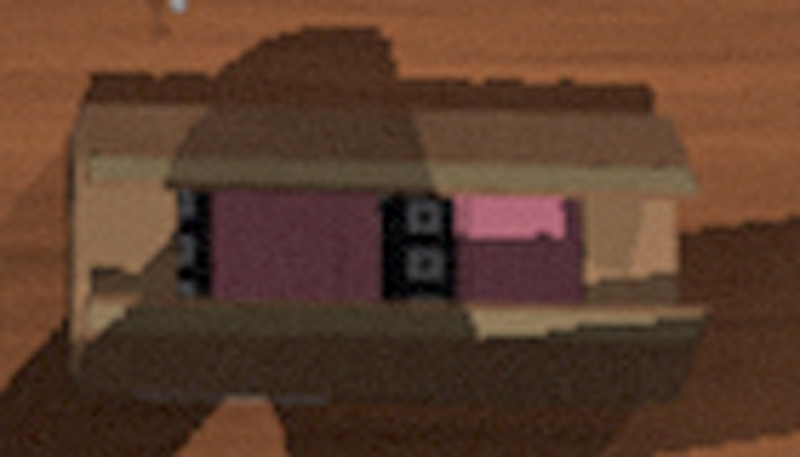

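The near and far flaps lean inward. Modules show in at least the left-end and middle-right recesses, and the pads give a heat sink yaw of about 10.8°. Next I'll get a coarse carton pose from the crease corners and open the long flaps.

```bash
cat >> h.py <<'E'
def sweep(C,yaw,out,dist,h,L,r,w,th0,lead=0.012,end=2.85):
    """push a flap open: C carton xy, out outward angle rel. carton, dist crease distance, h crease height"""
    n=np.array([np.cos(yaw+out),np.sin(yaw+out)]); q=quat(yaw)
    def tip(t,ex=0):
        o=-(L if t<np.pi/2 else r)*np.cos(t)-w-ex
        return np.r_[C+n*(dist+o),h+r*np.sin(t)]
    p=tip(th0,lead); bot.move_pose(np.r_[p[:2],0.2],q); bot.move_linear(p,speed=.2)
    hit=None
    for t in np.linspace(th0,end,9)[1:]:
        if bot.move_linear(tip(t),speed=.15,until_force=15): hit=t;break
    print("sweep",out,"hit",hit,np.round(bot.read_ft_force(),1),np.round(bot.read_position()-tip(end),3))
    p=bot.read_position(); bot.move_linear(np.r_[p[:2]-n*.02,.2],speed=.25)
E
python3 - <<'E'
from h import *
P=back("top",np.array([[85,105],[672,113],[72,372],[688,402]])/5.714+[270,160],0.0685)
print(np.round(P,4)); C=P.mean(0)[:2]
a=[np.degrees(np.arctan2(-(v[0]),v[1])) for v in (P[0]-P[1],P[2]-P[3])]
print("C",C,"yaws",a)
E
```

```text
[[ 0.5759 -0.0926  0.0685]
 [ 0.5709 -0.3701  0.0685]
 [ 0.4497 -0.0847  0.0685]
 [ 0.4343 -0.3716  0.0685]]
C [ 0.50772017 -0.22976305] yaws [np.float64(-1.0182175667544384), np.float64(-3.0730918107227745)]
```

```bash
python3 - <<'E'
from h import *
C=np.array([.508,-.230]); yaw=np.radians(-2)
bot.set_gripper(0)
sweep(C,yaw,0,.065,.0685,.065,.045,.011,0.75)
sweep(C,yaw,np.pi,.065,.0685,.065,.045,.011,0.75)
print(bot.read_clock())
bot.move_linear([.42,-.05,.3],speed=.4)
im=crop("top",(270,160,140,80),"cart1.png")
E
```

```text
sweep 0 hit None [-2.2  0.4  7.3] [ 0.001 -0.001  0.002]
sweep 3.141592653589793 hit None [ 1.9 -1.1  1.8] [ 0.001 -0.001  0.001]
10.1917
```

View pics/cart1.png

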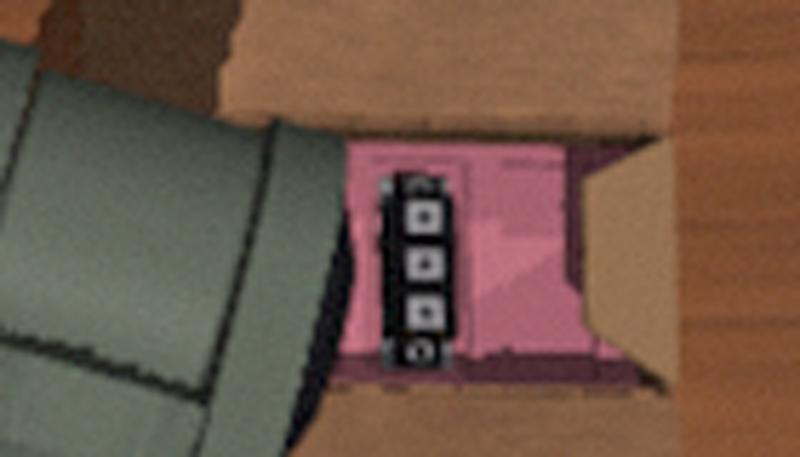

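Both long flaps are folded back, and a black module shows at about (420,270). Now the short flaps, then a look at the open carton with the arm clear.

```bash
python3 - <<'E'
from h import *
C=np.array([.503,-.230]); yaw=np.radians(-2)
sweep(C,yaw,-np.pi/2,.140,.064,.050,.035,.0135,0.3)
sweep(C,yaw,np.pi/2,.140,.064,.050,.035,.0135,0.3)
bot.move_pose([.30,.10,.35],quat(0))
print(bot.read_clock())
im=crop("top",(120,100,290,190),"all1.png")
cv2.imwrite("pics/raw1.png",im[:,:,::-1])
E
```

```text
sweep -1.5707963267948966 hit None [-0.2 -0.4  0.6] [-0.001  0.    -0.001]
sweep 1.5707963267948966 hit None [-0.4  0.   0.6] [-0.001  0.    -0.   ]
24.6417
```

View pics/all1.png

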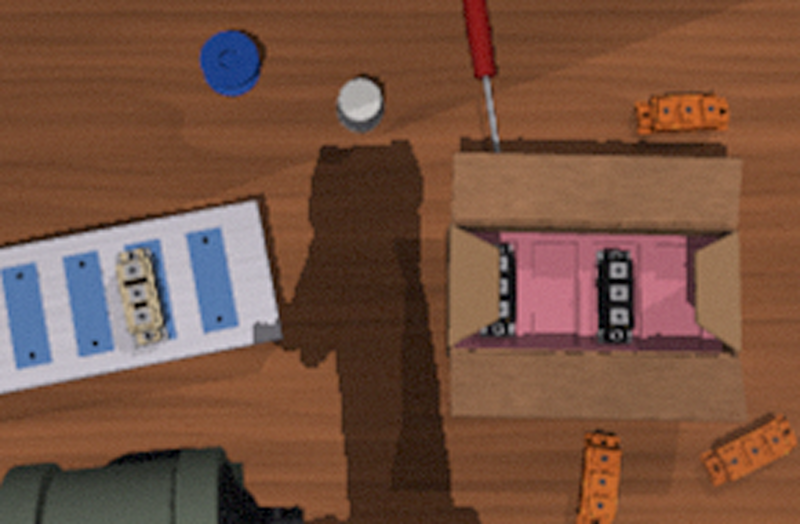

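The end flaps are still in (right at (718,290), left at (475,290) in this crop), so the tip rose over their edges. I'll retry by hooking lower under each edge first.

```bash
cat >> h.py <<'E'
def sweep2(C,yaw,out,dist=.140,h=.064,L=.050,r=.035,w=.0135,end=2.85):
    n=np.array([np.cos(yaw+out),np.sin(yaw+out)]); q=quat(yaw)
    at=lambda o,z: np.r_[C+n*(dist+o-w),z]
    bot.move_pose(at(-.068,.2),q); bot.move_linear(at(-.068,.054),speed=.2)
    pts=[at(-.03,.054)]+[at(-(L if t<np.pi/2 else r)*np.cos(t),h+r*np.sin(t)) for t in np.linspace(.95,end,7)]
    print("hit",[bot.move_linear(p,speed=.12,until_force=15) for p in pts],np.round(bot.read_ft_force(),1))
    p=bot.read_position(); bot.move_linear(np.r_[p[:2]-n*.02,.2],speed=.25)
E
python3 - <<'E'
from h import *
C=np.array([.503,-.230]); yaw=np.radians(-2)
sweep2(C,yaw,-np.pi/2); sweep2(C,yaw,np.pi/2)
bot.move_pose([.30,.10,.35],quat(0))
print(bot.read_clock())
im=crop("top",(250,130,170,120),"all2.png")
cv2.imwrite("pics/raw2.png",im[:,:,::-1])
E
```

```text
hit [True, False, False, False, False, False, False, False] [0.5 1.1 3.3]
hit [True, False, True, False, False, False, False, False] [-0.2  0.5  0.2]
42.7167
```

View pics/all2.png

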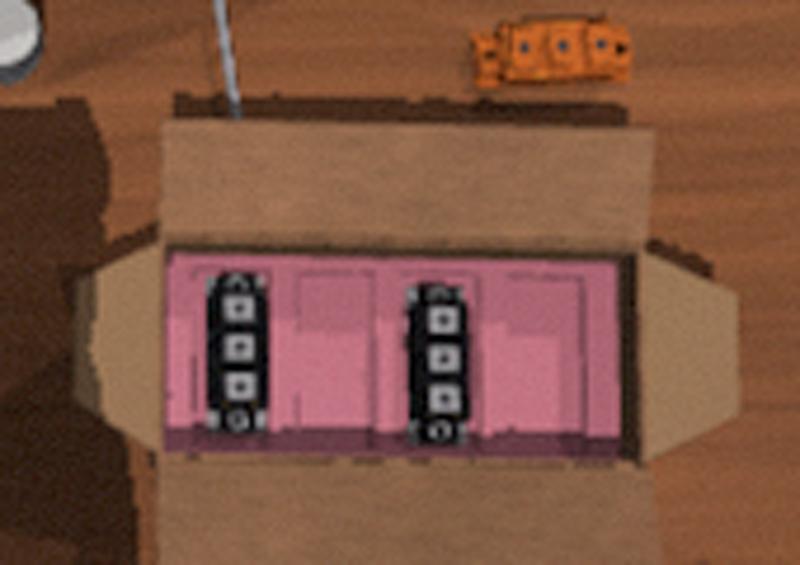

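All four flaps are now folded back. Black modules sit in the recesses at (238,352) and (440,362), i.e. y=+93 and −31, and (335,350) and (530,360) are empty. That makes two new modules. Now I'll measure their poses precisely.

```bash
cat >> h.py <<'E'
from scipy.optimize import minimize
BOX=np.array([[sx*.047,sy*.017,z] for sx in(-1,1) for sy in(-1,1) for z in(0,.029)])
def fit(n,mask,z,x0):
    """fit x,y,yaw of a module box whose silhouette matches a mask"""
    f=8; ys,xs=np.nonzero(mask); o=np.array([xs.min()-12,ys.min()-12]); wh=np.array([np.ptp(xs),np.ptp(ys)])+24
    M=cv2.resize(mask[o[1]:o[1]+wh[1],o[0]:o[0]+wh[0]].astype(np.float32),None,fx=f,fy=f,interpolation=cv2.INTER_LINEAR)
    def cost(v):
        P=R.from_euler("z",v[2]).apply(BOX)+[v[0],v[1],z]
        h=cv2.convexHull(((proj(n,P)-o+.5)*f).astype(np.float32))
        im=np.zeros(M.shape,np.uint8); cv2.fillConvexPoly(im,np.round(h*16).astype(np.int32),1,shift=4)
        return np.abs(im-M).sum()/f/f
    r=minimize(cost,x0,method="Nelder-Mead",options=dict(initial_simplex=np.array(x0)+np.array([[0,0,0],[.008,0,0],[0,.008,0],[0,0,.15]])))
    return r.x,r.fun,mask.sum()
def mask_near(n,im,xyz,kind,rad=26):
    u,v=proj(n,xyz)[0]; h=cv2.cvtColor(im,cv2.COLOR_RGB2HSV).astype(int); H,S,V=h[...,0],h[...,1],h[...,2]
    if kind=="black": m=((V<62)|((S<50)&(V<215)))
    else: m=(H>12)&(H<35)&(S>25)&(V>60)|(V<100)
    Y,X=np.mgrid[:im.shape[0],:im.shape[1]]; m&=(abs(X-u)<rad)&(abs(Y-v)<rad)
    m=cv2.morphologyEx(m.astype(np.uint8),cv2.MORPH_CLOSE,np.ones((3,3)))
    m=cv2.morphologyEx(m,cv2.MORPH_OPEN,np.ones((4,4)))
    b=max(blobs(m,20),key=lambda b:b[0][4]); o=np.zeros_like(m); o[b[2][:,1],b[2][:,0]]=1
    c=max(cv2.findContours(o,cv2.RETR_EXTERNAL,cv2.CHAIN_APPROX_NONE)[0],key=len)
    return cv2.drawContours(np.zeros_like(m),[c],-1,1,-1)
E
python3 - <<'E'
from h import *
im=cv2.imread("pics/raw2.png")[:,:,::-1].copy(); im1=cv2.imread("pics/raw1.png")[:,:,::-1].copy()
s=170/800; o=[250,130]
P=back("top",np.array([[162,243],[158,457],[637,245],[643,463]])*s+o,.0685)[:,:2]
a=np.degrees([np.arctan2(-(v[0]),v[1]) for v in(P[0]-P[2],P[1]-P[3])]); print("rim",P.round(4).tolist(),P.mean(0).round(4),a)
L=back("top",np.array([[375,350],[475,350],[583,355]])*s+o,.018); print("ribs y->C.y",L[:,1]-[.008,-.054,-.116])
dbg=im.copy()
for k,(c,z,kind) in dict(A=([275,130],0,0)).items(): pass
for name,px,z,kind,I in(("L",(238,352),.010,"black",im),("R",(440,362),.010,"black",im)):
    g=back("top",np.array(px)*s+o,z+.015)[0]; m=mask_near("top",I,g,kind,20)
    v,f,A=fit("top",m,z,[g[0],g[1],-.03]); print(name,v.round(4),np.degrees(v[2]).round(2),round(f),A); dbg[m>0,0]=255
g=back("top",[120+140/2.759,100+297/2.759],.055)[0]; m=mask_near("top",im,g,"ivory",24); dbg[m>0,0]=255
v,f,A=fit("top",m,.04,[g[0],g[1],.17]); print("old",v.round(4),np.degrees(v[2]).round(2),round(f),A)
crop("top",(100,150,300,110),"dbg.png",dbg)
E
```

```text
rim [[0.567, -0.0912], [0.4444, -0.0873], [0.5647, -0.3638], [0.4396, -0.3618]] [ 0.5039 -0.226 ] [-0.47443703 -0.99274684]
ribs y->C.y [-0.2279033  -0.22515566 -0.22708819]
L [ 0.507  -0.1387 -0.0169] -0.97 46 429
R [ 0.4981 -0.2574 -0.0338] -1.94 84 417
old [0.4974 0.2121 0.1901] 10.89 88 460
```

View pics/dbg.png

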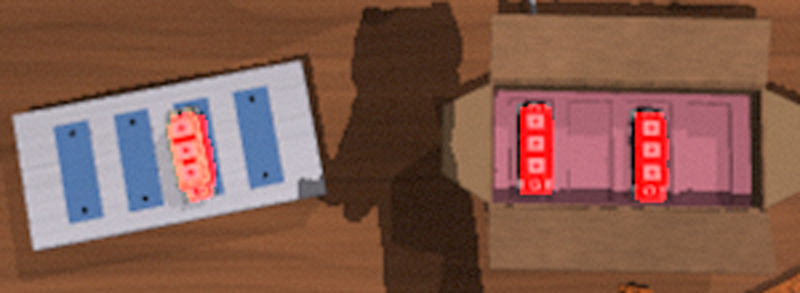

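The masks fit all three modules well. Old module: about (0.497, 0.212), yaw 10.9°. Black modules: about (0.507, −0.139) and (0.498, −0.257). Next I'll move the old one to the y=−93 recess.

```bash
cat >> h.py <<'E'
DZ=.012
def pick(x,y,yaw,z):
    q=quat(yaw); bot.set_gripper(.55); bot.move_pose([x,y,z+.16],q); bot.move_linear([x,y,z+.05],speed=.25)
    print("down hit",bot.move_linear([x,y,z+DZ],speed=.08,until_force=15))
    bot.set_gripper(0,50); print("grip",round(bot.read_gripper_width(),3),np.round(bot.read_finger_force(),1),np.round(bot.read_position(),4))
    bot.move_linear([x,y,z+.16],speed=.2); print("held",round(bot.read_gripper_width(),3),np.round(bot.read_finger_force(),1))
def place(x,y,yaw,z):
    q=quat(yaw); p=bot.read_position(); bot.move_linear([x,y,max(z+.16,p[2])],speed=.35,rotation=q)
    bot.move_linear([x,y,z+.035],speed=.25)
    print("touch",bot.move_linear([x,y,z+DZ-.001],speed=.05,until_force=6),np.round(bot.read_position()-[x,y,z+DZ],4))
    bot.wait(.2); bot.set_gripper(.53); bot.move_linear([x,y,z+.16],speed=.2)
def home(): bot.move_pose([.30,-.02,.40],quat(0))
E
python3 - <<'E'
from h import *
pick(.4974,.2121,.19,.04)
place(.502,-.320,np.radians(-1.2),.010)
bot.move_pose([.30,.10,.35],quat(0)); print(bot.read_clock())
im=crop("top",(110,150,300,115),"a3.png"); cv2.imwrite("pics/raw3.png",im[:,:,::-1])
E
```

```text
down hit False
grip 0.383 51.0 [0.4982 0.2125 0.053 ]
held 0.383 50.1Traceback (most recent call last):
  File "<stdin>", line 3, in <module>
  File "h.py", line 74, in place
    q=quat(yaw); p=bot.read_position(); bot.move_linear([x,y,max(z+.16,p[2])],speed=.35,rotation=q)
                                        ~~~~~~~~~~~~~~~^^^^^^^^^^^^^^^^^^^^^^^^^^^^^^^^^^^^^^^^^^^^
cell.PlanningError: the arm cannot follow that straight line within its joint ranges
```

```bash
python3 - <<'E'
s=open('h.py').read()
s=s.replace('bot.move_linear([x,y,max(z+.16,p[2])],speed=.35,rotation=q)','go([x,y,max(z+.16,p[2])],yaw)')
s=s.replace('bot.move_pose([x,y,z+.16],q); bot.move_linear([x,y,z+.05]','go([x,y,z+.16],yaw); bot.move_linear([x,y,z+.05]')
s+='''
def go(p,yaw):
    """joint move, choosing the half turn of the wrist that travels less"""
    j=np.array(bot.read_joint_positions()); c=[bot.solve_ik(p,quat(yaw+k)) for k in(0,np.pi)]
    c=[a for a in c if a is not None]; bot.goto_joints(min(c,key=lambda a:np.abs(np.array(a)-j).max()))
'''
open('h.py','w').write(s)
E
python3 - <<'E'
from h import *
place(.502,-.320,np.radians(-1.2),.010)
bot.move_pose([.30,.10,.35],quat(0)); print(bot.read_clock())
im=crop("top",(110,150,300,115),"a3.png"); cv2.imwrite("pics/raw3.png",im[:,:,::-1])
E
```

```text
touch True [ 0.002  -0.0013  0.0059]
53.325
```

View pics/a3.png

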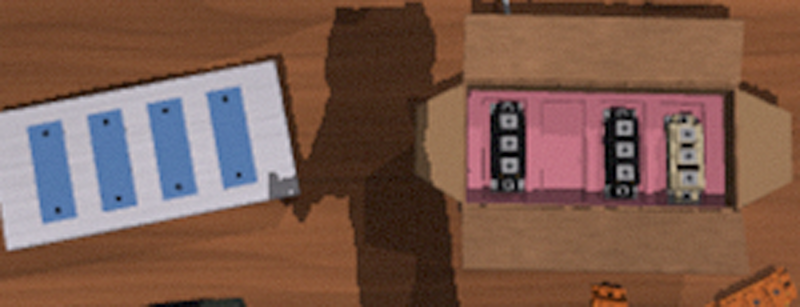

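The heat sink is clear, but the old module touched down 6 mm high and looks shifted towards −x, at (687,158). I'll zoom in to measure it against its recess.

```bash
python3 - <<'E'
from h import *
im=cv2.imread("pics/raw3.png")[:,:,::-1].copy()
C=np.array([.504,-.227]); yaw=np.radians(-1.2)
f=8; x,y,w,h=286,176,100,58
big=cv2.resize(im[y:y+h,x:x+w],None,fx=f,fy=f,interpolation=cv2.INTER_CUBIC)
big=cv2.convertScaleAbs(big,alpha=1.4)
def draw(P,col): cv2.polylines(big,[np.round((proj("top",P)-[x,y]+.5)*f).astype(np.int32)],True,col,1)
T=lambda a,b,z:np.r_[C+[np.cos(yaw)*a-np.sin(yaw)*b,np.sin(yaw)*a+np.cos(yaw)*b],z]
for b in(-.093,-.031,.031,.093): draw([T(sx*.053,b+sy*.023,.018) for sx,sy in((-1,-1),(-1,1),(1,1),(1,-1))],(0,255,0))
draw([T(sx*.061,sy*.136,.064) for sx,sy in((-1,-1),(-1,1),(1,1),(1,-1))],(0,255,255))
cv2.imwrite("pics/z3.png",big[:,:,::-1])
E
```

```text
(no output)
```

View pics/z3.png

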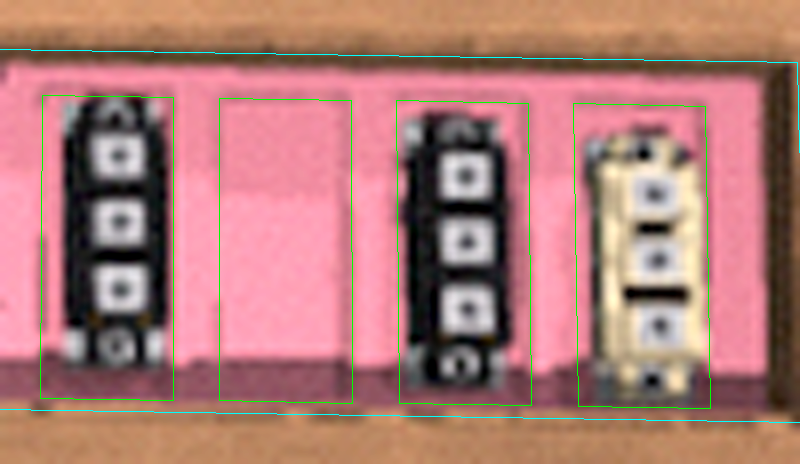

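```bash
python3 - <<'E'
from h import *
im=bot.camera("side")
C=np.array([.504,-.227]); yaw=np.radians(-1.2)
T=lambda a,b,z:np.r_[C+[np.cos(yaw)*a-np.sin(yaw)*b,np.sin(yaw)*a+np.cos(yaw)*b],z]
x,y,w,h=262,110,88,80
f=7.5; big=cv2.resize(im[y:y+h,x:x+w],None,fx=f,fy=f,interpolation=cv2.INTER_CUBIC); big=cv2.convertScaleAbs(big,alpha=1.5)
for a,b in((-.004,-.094),(0,-.028),(.005,.091)):
    P=[T(a+sx*.047,b+sy*.017,.039) for sx,sy in((-1,-1),(-1,1),(1,1),(1,-1))]
    cv2.polylines(big,[np.round((proj("side",P)-[x,y]+.5)*f).astype(np.int32)],True,(0,255,0),1)
cv2.imwrite("pics/s3.png",big[:,:,::-1])
E
```

```text
(no output)
```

View pics/s3.png

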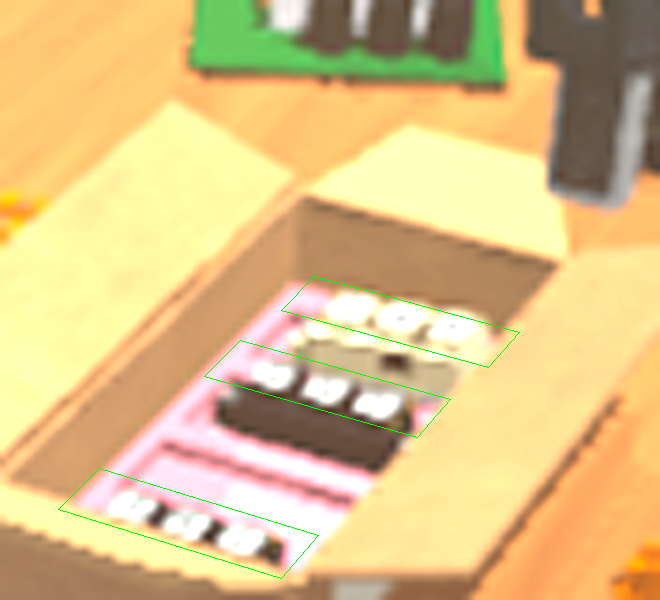

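In the side view the old module's terminals (352,308)→(455,327) slope less than the others. Its −x end is perched on the foam ledge, so I'll regrasp it and shift it about 7 mm towards +x.

```bash
python3 - <<'E'
from h import *
x,y,yaw=.502,-.320,np.radians(-1.2)
bot.set_gripper(.55); go([x,y,.17],yaw); bot.move_linear([x,y,.06],speed=.25)
print(bot.move_linear([x,y,.0245],speed=.08,until_force=12))
bot.set_gripper(0,30); print(bot.read_gripper_width())
bot.move_linear([x,y,.030],speed=.05); bot.move_linear([x+.0075,y,.030],speed=.05)
print(bot.move_linear([x+.0075,y,.021],speed=.03,until_force=5),bot.read_position())
bot.set_gripper(.53); bot.wait(.2); bot.move_linear([x+.0075,y,.17],speed=.2)
bot.move_pose([.30,.10,.35],quat(0)); print(bot.read_clock())
im=bot.camera("side"); x,y,w,h=262,110,88,80; a=cv2.resize(im[y:y+h,x:x+w],(400,364),interpolation=cv2.INTER_CUBIC)
im=bot.camera("top");cv2.imwrite("pics/raw4.png",im[:,:,::-1]); x,y,w,h=286,176,100,58; b=cv2.resize(im[y:y+h,x:x+w],(400,232),interpolation=cv2.INTER_CUBIC)
cv2.imwrite("pics/s4.png",cv2.convertScaleAbs(np.vstack([a,b]),alpha=1.4)[:,:,::-1])
E
```

```text
False
0.38810359905646624
True [ 0.5092348  -0.32020015  0.02390541]
61.375
```

View pics/s4.png

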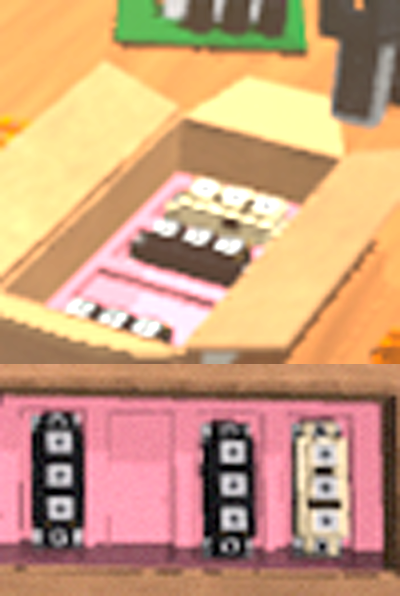

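The old module is now seated flat, with the same slope as its neighbour. For the new modules I'll use the middle screw terminal (top centre, z = 39 mm) and average all three terminals.

```bash
cat >> h.py <<'E'
def terms(im,xyz,z,yaw):
    """module centre from its three terminals (grey squares at the top, z above the bench) near a guess"""
    u,v=proj("top",np.r_[xyz[:2],z])[0]; f=8; r=20; o=np.round([u-r,v-r]).astype(int)
    g=cv2.resize(im[o[1]:o[1]+2*r,o[0]:o[0]+2*r],None,fx=f,fy=f,interpolation=cv2.INTER_CUBIC).astype(int)
    m=((g.min(2)>105)&(np.ptp(g,axis=2)<30)).astype(np.uint8)
    m=cv2.morphologyEx(m,cv2.MORPH_CLOSE,np.ones((15,15)))
    c=[(b[1],b[0][4]) for b in blobs(m,500) if b[0][4]<4000]
    if not c: return None
    W=back("top",np.array([a for a,_ in c])/f+o-.5+.5/f,z)[:,:2]
    d=(W-xyz[:2])@np.array([[np.cos(yaw),-np.sin(yaw)],[np.sin(yaw),np.cos(yaw)]]); k=np.argsort(-d[:,0])
    return W[k],d[k],[c[i][1] for i in k]
E
python3 - <<'E'
from h import *
im=cv2.imread("pics/raw4.png")[:,:,::-1].copy()
for g in([.506,-.137],[.503,-.257]):
    W,d,a=terms(im,np.array(g),.039,-.025); print(W.round(4).tolist(),d.round(4).tolist(),a)
E
```

```text
[[0.5347, -0.1366], [0.5116, -0.1365], [0.489, -0.1366]] [[0.0286, 0.0011], [0.0056, 0.0007], [-0.017, -0.0]] [np.int32(1740), np.int32(1777), np.int32(1918)]
[[0.5272, -0.2555], [0.5045, -0.2553], [0.481, -0.2549]] [[0.0241, 0.0021], [0.0015, 0.0017], [-0.0221, 0.0016]] [np.int32(1831), np.int32(1855), np.int32(1977)]
```

```bash
cat >> h.py <<'E'
def sink(im):
    W=np.array([back("top",b[1],.04)[0][:2] for b in pads(im) if b[1][1]>165 and b[0][4]>400]); W=W[np.argsort(W[:,1])]
    return W
E
python3 - <<'E'
from h import *
im=bot.camera("top"); W=sink(im); print(W.round(4).tolist())
u=W[-1]-W[0]; th=np.arctan2(-u[0],u[1]); print(np.degrees(th),np.linalg.norm(u)/3)
c=W.mean(0); ax=np.array([-np.sin(th),np.cos(th)]); t=[c+ax*k*.062 for k in(-1.5,-.5,.5,1.5)]; print(np.round(t,4).tolist())
np.save("t.npy",np.r_[np.array(t).ravel(),th])
T,d,a=terms(im,np.array([.504,-.255]),.039,-.02); p=T[1] if len(T)==3 else [.5042,-.2553]; print(p)
pick(p[0],p[1],np.radians(-1),.010)
place(*t[1],th,.040)
bot.move_pose([.30,-.12,.35],quat(0)); print(bot.read_clock())
im=crop("top",(110,150,300,115),"a5.png"); cv2.imwrite("pics/raw5.png",im[:,:,::-1])
T,d,a=terms(im,t[1],.069,th); print(d.round(4).tolist(),a)
T,d,a=terms(im,np.array([.5118,-.1366]),.039,0); print(T.round(4).tolist())
E
```

```text
[[0.5192, 0.1481], [0.5075, 0.2091], [0.4957, 0.2699], [0.4842, 0.3309]]
10.828156805651451 0.062019138392869176
[[0.5191, 0.1481], [0.5075, 0.209], [0.4958, 0.2699], [0.4842, 0.3308]]
[ 0.5044427  -0.25531167]
down hit False
grip 0.385 51.3 [ 0.5051 -0.2558  0.0229]
held 0.384 50.6
touch True [0.0002 0.0001 0.0009]
72.5333
[[-0.0009, 0.0015], [-0.0236, 0.0014]] [np.int32(1989), np.int32(2039)]Traceback (most recent call last):
  File "<stdin>", line 12, in <module>
TypeError: cannot unpack non-iterable NoneType object
```

View pics/a5.png

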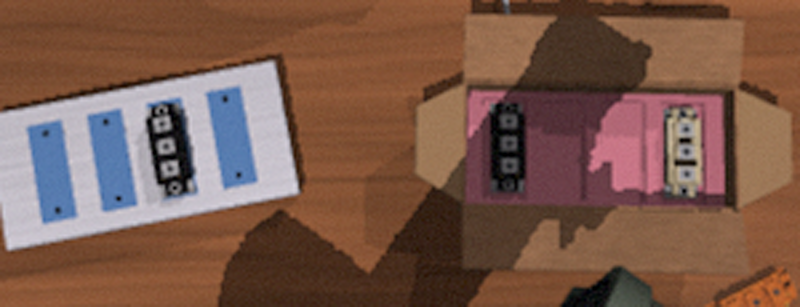

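Pad 1's module sits well at (168,148), within about 1.5 mm, and the left carton module is unmoved at (508,148). Next, pad 2.

```bash
python3 - <<'E'
from h import *
v=np.load("t.npy"); t=v[:8].reshape(4,2); th=v[8]; ax=np.array([-np.sin(th),np.cos(th)]); ex=np.array([np.cos(th),np.sin(th)])
pick(.5118,-.1366,0,.010)
place(*(t[2]-ax*.0007+ex*.0005),th,.040)
bot.move_pose([.30,-.12,.35],quat(0)); print(bot.read_clock())
im=bot.camera("top"); cv2.imwrite("pics/raw6.png",im[:,:,::-1]); sd=bot.camera("side"); cv2.imwrite("pics/side6.png",sd[:,:,::-1])
for k in(1,2):
    r=terms(im,t[k],.069,th); print(k,r and (r[1].round(4).tolist(),r[2]))
def panel(n,I,box,f):
    x,y,w,h=box; b=cv2.resize(I[y:y+h,x:x+w],None,fx=f,fy=f,interpolation=cv2.INTER_CUBIC)
    d=lambda P:cv2.polylines(b,[np.round((proj(n,P)-[x,y]+.5)*f).astype(np.int32)],True,(0,255,0),1)
    for k in range(4):
        Q=lambda a,c,z:np.r_[t[k]+ex*a+ax*c,z]
        d([Q(sx*.051,sy*.018,.04) for sx,sy in((-1,-1),(-1,1),(1,1),(1,-1))])
        if k in(1,2): d([Q(sx*.035,0,.069) for sx in(-1,1)])
    return b
a=panel("top",im,(112,165,116,90),5); b=panel("side",sd,(162,212,116,116),5)[:450]
h=max(len(a),len(b)); P=lambda q:cv2.copyMakeBorder(q,0,h-len(q),0,0,cv2.BORDER_CONSTANT)
o=np.hstack([P(a),P(b)]); o=cv2.resize(o,(800,int(len(o)*800/o.shape[1])),interpolation=cv2.INTER_AREA); cv2.imwrite("pics/p6.png",o[:,:,::-1])
E
```

```text
down hit False
grip 0.388 51.2 [ 0.5125 -0.137   0.0229]
held 0.386 50.5
touch True [0.0002 0.0001 0.0009]
82.9583
1 ([[-0.0009, 0.0015], [-0.0236, 0.0014], [-0.0244, 0.0575], [-0.0444, -0.0005]], [np.int32(1976), np.int32(2063), np.int32(689), np.int32(617)])
2 ([[0.0219, 0.0008], [-0.0013, 0.0007], [-0.024, 0.0007]], [np.int32(1999), np.int32(2029), np.int32(2064)])
```

View pics/p6.png

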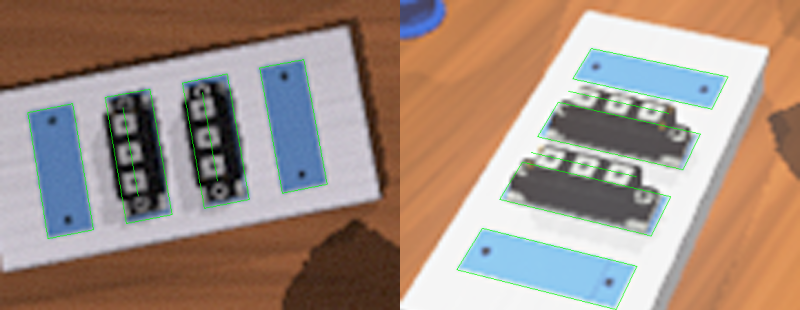

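```bash
python3 - <<'E'
from h import *
v=np.load("t.npy"); t=v[:8].reshape(4,2); th=v[8]; ax=np.array([-np.sin(th),np.cos(th)]); ex=np.array([np.cos(th),np.sin(th)])
out=[]
for n,fn,(x,y,w,h) in(("top","raw6",(138,180,48,52)),("side","side6",(188,232,68,52))):
    I=cv2.imread(f"pics/{fn}.png"); f=10 if n=="top" else 6.6
    b=cv2.convertScaleAbs(cv2.resize(I[y:y+h,x:x+w],None,fx=f,fy=f,interpolation=cv2.INTER_CUBIC),alpha=1.3)
    for k in(1,2):
        Q=lambda a,c,z:np.r_[t[k]+ex*a+ax*c,z]
        for L,W,z,col in((.051,.018,.04,(0,255,0)),(.047,.017,.04,(0,0,255))):
            P=[Q(sx*L,sy*W,z) for sx,sy in((-1,-1),(-1,1),(1,1),(1,-1))]
            cv2.polylines(b,[np.round((proj(n,P)-[x,y]+.5)*f).astype(np.int32)],True,col,1)
        for s in(-1,0,1):
            p=np.round((proj(n,Q(s*.0229,0,.069))[0]-[x,y]+.5)*f).astype(int); cv2.drawMarker(b,tuple(map(int,p)),(0,255,255),0,8)
    out.append(cv2.resize(b,(400,int(b.shape[0]*400/b.shape[1]))))
h=max(map(len,out)); cv2.imwrite("pics/z6.png",np.hstack([cv2.copyMakeBorder(q,0,h-len(q),0,0,cv2.BORDER_CONSTANT) for q in out]))
E
```

```text
(no output)
```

View pics/z6.png

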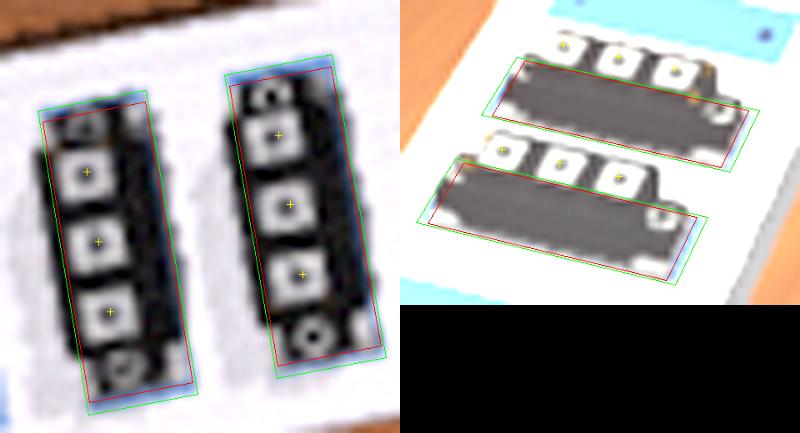

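Both new modules sit within about 1 mm and square, with terminals and base outlines matching in both cameras. The picture quota is used up, so I'll check numerically that nothing moved (old module, flaps, bystanders), then hand in.

```bash
python3 - <<'E'
from h import *
bot.move_pose([.30,.10,.35],quat(0)); bot.wait(1)
im=bot.camera("top"); r4=cv2.imread("pics/raw4.png")[:,:,::-1]
print("carton right half diff", np.abs(im[160:240,352:400].astype(int)-r4[160:240,352:400]).mean(), "flaps top/left",np.abs(im[155:180,290:390].astype(int)-r4[155:180,290:390]).mean(),np.abs(im[180:230,264:284].astype(int)-r4[180:230,264:284]).mean())
r6=cv2.imread("pics/raw6.png")[:,:,::-1]; print("sink diff",np.abs(im[165:250,112:225].astype(int)-r6[165:250,112:225]).mean())
def old(I):
    h=cv2.cvtColor(np.ascontiguousarray(I),cv2.COLOR_RGB2HSV); m=(h[...,0]>15)&(h[...,0]<35)&(h[...,1]>30)&(h[...,1]<120)&(h[...,2]>150); m[:180]=m[230:]=0; m[:,:350]=m[:,380:]=0
    y,x=np.nonzero(m); return len(x),x.mean(),y.mean()
print("old",old(r4),old(im))
for n in("compound_jar","solder_spool","screwdriver"): print(n,[np.round(d["bbox"]).tolist() for d in bot.search_frame("top",n)][:1])
print(bot.read_clock(),bot.read_gripper_width())
E
```

```text
carton right half diff 2.4911458333333334 flaps top/left 2.3977333333333335 2.9286666666666665
sink diff 7.02404997397189
old (130, np.float64(365.87692307692305), np.float64(205.46923076923076)) (135, np.float64(365.8888888888889), np.float64(205.59259259259258))
compound_jar [[242.0, 130.0, 17.0, 15.0]]
solder_spool [[194.0, 109.0, 18.0, 24.0]]
screwdriver [[286.0, 95.0, 14.0, 34.0]]
88.85 0.5311232698092294
```

```bash
python3 - <<'E'
from h import *
im=bot.camera("top"); r1=cv2.imread("pics/raw1.png")[:,:,::-1]
v=np.load("t.npy"); t=v[:8].reshape(4,2); th=v[8]
for k in(1,2):
    r=terms(im,t[k],.069,th); print(k,r[1].round(4).tolist())
print(np.abs(im[85:170,280:310].astype(int)-r1[85:170,280:310]).mean(),np.abs(im[105:150,185:265].astype(int)-r1[105:150,185:265]).mean())
E
```

```text
1 [[-0.0009, 0.0015], [-0.0236, 0.0013], [-0.0244, 0.0575]]
2 [[0.0219, 0.0007], [-0.0013, 0.0007], [-0.024, 0.0008]]
2.8330718954248364 2.6616666666666666
```

Nothing has moved, so I'm handing in.

```bash
python3 -c "
from cell import bot
print(bot.close_job())"
```

```text
the job is handed in; nothing more can be done
None
```

I handed the job in after about 90 s of robot time: all four flaps are folded back, the old module lies flat in the recess at y = −93 mm, and the two new modules sit within about 1.5 mm of centre, square, on adjacent pads 1 and 2; the jar, screwdriver and spool were not moved.

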